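Refit the hob knob and hold it pressed in

TASK

The control knob of the small gas hob was taken off for cleaning and lies on the worktop. Pick it up, turn it so that its D-shaped hole matches the D-shaped spindle on the hob (red pointer over the flat), push it fully onto the spindle, then press it down against the spring until you feel the stop. Finish while still gripping the knob and keeping it pressed right in, as one does to light the burner, and leave the jam jar, the kitchen timer and the mug alone.

Things in the scene. Friction and masses are not known exactly. Their poses are not given: they have to be found in the camera images.
- knob: Loose white cooker knob, 70 g, lying on the worktop hole downwards. Round skirt 50 mm across, 16 mm high; on it a finger bar 16 mm thick (y), 44 mm long (x), 26 mm high. Origin: centre of underside, z up. Red pointer line on the bar's -x end and top. In the underside a D-shaped blind hole on the axis, 16 mm deep, radius 7 mm, its flat 3.5 mm from the axis on the pointer (-x) side.
- knob_seat (a point): Roof of the knob's hole: on the knob's axis, 16 mm above its underside, axes as the knob's. It rests on the spindle's tip when the knob is fully on.
- spindle: Upright brass D-shaped spindle on the hob, 12 mm in diameter, 24 mm long, top 2 mm chamfered; origin on its axis at its foot, level with the hob's top panel when not pressed. Its flat, 2.5 mm from the axis, full length, faces its -x; a red tick on the white collar at its foot points that way. It starts at differing angles and is too stiff for the knob to turn it.
- spindle_tip (a point): Centre of the spindle's tip, 24 mm above its foot, axes as the spindle's; sinks with it. The knob fits (loosely, without rubbing) when its axes are parallel to these to about 0.1 rad. Wrongly turned, the knob stands on the tip instead of dropping 16 mm over it.
- valve (a joint): How far the spindle is pressed down, m: 0 up, 0.006 at its hard stop. A spring pushes it up with about 3.5 N at the start and 8 N at the stop; it rises again when let go.
- hob: Fixed table-top gas hob, steel with black top panel 60 mm above the worktop, 260 mm deep (x), 250 mm wide (y); origin under its centre, front to its -x. Spindle at x = -90 mm, y = 0. Burner and pan support (top 30 mm above the panel) centred at x = +35 mm, reaching 95 mm from there, upper bars on the diagonals. Knob fully on and pressed in: underside 2 mm above the panel.
- jam_jar: Jam jar with white lid, loose, 69 mm in diameter, 99 mm high; origin under its centre. To be left alone.
- timer: White clockwork kitchen timer, loose, 66 mm in diameter, 54 mm high; origin under its centre. To be left alone.
- mug: Off-white mug, loose, 83 mm in diameter, 94 mm high, 117 mm over its handle; origin under its centre. To be left alone.
Not all that is in view belongs to the job. Leave any orange or purple look-alike of the knob alone.

How it is judged:
By the outcome, as a careful person would: the job done as asked, in the order asked, and still so for the second after the job is handed in, while the arm keeps its last pose, push and grip.
It also fails if it takes over 42 s, if anything falls off the work surface, if the arm or the gripper's body presses on something with over 40 N, if the wrist force passes 120 N, or if a joint passes its speed limit or range.

ROBOT

A 6-joint arm with a two-finger parallel gripper is mounted at the origin on a cart in front of the work surface, level with it; the furniture and walls round the work are solid. World frame = base frame: x ahead of the robot, y to its left, z up, the work surface at z = 0. Lengths are in m, angles in rad, forces in N, time in s.
With the tool pointing down it reaches from about 0.425 to 0.95 m from the base axis. Payload 3.5 kg.
Tool frame: the origin (TCP) lies at the very end of the fingers, on their centre line; the grasp point (between the pads) lies ctrl.tcp_to_grasp behind it (ctrl.tcp_to_grasp is the distance from the TCP to the grasp point, in m); z points along the fingers, y is the line along which they close (so a half turn about z gives the same grasp; the last joint's range is limited). The gripper opens to 85 mm and grips with 20 to 120 N. Pads are 22 mm wide; open, the fingers measure 114 mm over their backs; the gripper's body (76 mm by 85 mm) begins 54 mm behind the grasp point. The pads swing forward as they close: fully open they stand 13 mm farther back than shut.
Start: joints at [-1.316, 0.286, 1.577, -0, 1.279, -0.15], TCP at [0.266, -0.62, 0.209] pointing down, gripper open.
Joint ranges: [-2.77, 2.77], [-0.9, 2.22], [0.21, 2.48], [-1.53, 4.67], [0.24, 2.81], [-2.84, 2.84]. Speed limits (rad/s): [2.79, 2.79, 3.14, 3.14, 3.14, 3.14].

INTERFACE

Orientations are given as a unit quaternion [x, y, z, w].
In Python, from plant import ctrl gives the robot as it stands.
- The arm moves only by the shell command python3 -m inch 'ROWS' [FORCE]. ROWS is JSON, a list of rows, each an object with "slide": the shift along the tool's x, y, z in cm, a list of three; "turn": the turn about the tool's z in rad; "grip": the finger opening in cm, from 0 to 8.54. A call has 1 to 20 rows; each row is the pose to reach, as a shift and turn from the pose commanded when the call began, along the tool's axes at that moment; what a row does not reach only later rows make up. A row lasts 1/10 s, in which the tool goes at most 50 mm and 8.59 degrees, less where a joint would pass 70% of its speed; a pose out of reach is approached as far as the arm can. A call with a gripper value outside its range is refused whole. The fingers move at their own pace and stop on an object; FORCE is the grip in N (left out, the last holds). Time passes only in rows, so rows that repeat a pose let the fingers close. It gives the time, the measured TCP pose, the force, the opening and the grip force at its end, in the units of the state.
- ctrl.get_state(): the state, without advancing time (a new reading comes with each control period).
- ctrl.read_camera(name): name is "scene" or "side" or "wrist"; returns (picture, depth): 400x640x3 uint8, red, green, blue; 400x640 float32, m along the optical axis (not along the pixel's ray), 0 where there is no reading.
- ctrl.camera_info(name): a dict with "K" (3x3 intrinsics, pixels), "D" ([k1, k2, p1, p2, k3] as OpenCV has them; the pictures are not rectified), "camera_from_world" (4x4, takes a point from world to camera coordinates); the wrist camera has in their place "T_tool_cam" (4x4, takes a point from camera to tool coordinates, whose origin is the TCP and whose axes are the flange's). Camera axes: x right, y down, z forward; pixel columns grow to the right and rows downward; lengths in m; the calibration is good to about 2 mm. A picture is of the moment at which its call begins: read the wrist's pose just before it. camera_info takes no time and is no camera call.
- ctrl.sign_off(): hands the job in; it is judged then, once.
The state is a dict: "time": time; "qpos": joint angles; "dq": joint speeds; "joint_efforts": joint torques, N m; "eef_pos": TCP position; "tcp_rot": TCP orientation; "contact_force": force on the tool from outside, world axes, zero at the start; "wrist_torque": the same for the moment, N m; "opening": opening from 0.0 (shut) to 1.0 (fully open); "finger_force": force on a finger pad.
Only numpy, scipy, OpenCV 4.12 (cv2) and the standard library are available. Lean on these libraries where they do the work, as an engineer would, in place of code of your own. Each camera call takes 0.05 s, during which the arm holds its last target. There are 200 camera calls.

## Working session

There is one attempt and no reset: what is moved stays moved. The work goes in short steps, Python scripts to look and compute and a shell command to move; the robot and the scene stay as the last step left them, time stands still between calls to the robot, and variables do not carry over. Pictures are saved under pics/ and viewed, at most 14 in all, crops included, and the job is handed in when it is done.

```bash
mkdir -p pics; ls
cat > h.py <<'E'
import numpy as np, cv2
from plant import ctrl
from scipy.spatial.transform import Rotation as R
def cam(n):
    s=ctrl.get_state(); i=ctrl.camera_info(n); p,d=ctrl.read_camera(n)
    if n=="wrist":
        T=np.eye(4);T[:3,:3]=R.from_quat(s["tcp_rot"]).as_matrix();T[:3,3]=s["eef_pos"]
        W=T@np.array(i["T_tool_cam"])
    else: W=np.linalg.inv(np.array(i["camera_from_world"]))
    return p,d,np.array(i["K"]),np.array(i["D"]),W
def ray(uv,K,D,W,z):
    n=cv2.undistortPoints(np.array(uv,float).reshape(-1,1,2),K,D).reshape(-1,2)
    d=np.c_[n,np.ones(len(n))]@W[:3,:3].T
    o=W[:3,3]; t=(z-o[2])/d[:,2]
    return o+d*t[:,None]
def save(p,name): cv2.imwrite("pics/"+name,cv2.cvtColor(p,cv2.COLOR_RGB2BGR))
def pickle_cam(n,tag):
    c=cam(n); np.savez("%s.npz"%tag,p=c[0],d=c[1],K=c[2],D=c[3],W=c[4]); save(c[0],tag+".png"); return c
def load(tag):
    f=np.load("%s.npz"%tag); return f["p"],f["d"],f["K"],f["D"],f["W"]
E
python3 - <<'E'
from h import *
for n in("scene","side"):
    c=pickle_cam(n,n+"0"); print(n,c[4].round(3).tolist())
print(ctrl.get_state(),ctrl.tcp_to_grasp)
E
```

```text
pics
scene [[-0.511, -0.371, 0.775, -0.706], [-0.859, 0.229, -0.457, 0.517], [-0.007, -0.9, -0.436, 0.763], [0.0, 0.0, 0.0, 1.0]]
side [[-0.948, -0.179, 0.263, 0.184], [-0.318, 0.565, -0.762, 0.756], [-0.012, -0.806, -0.592, 0.799], [0.0, 0.0, 0.0, 1.0]]
{'time': 0.1, 'qpos': array([-1.31597787e+00,  2.87132035e-01,  1.57802076e+00, -3.54678270e-06,
        1.27858390e+00, -1.50006676e-01]), 'dq': array([ 1.31824539e-03, -2.20917186e-03, -1.38147914e-03,  4.99068198e-05,
        5.86546696e-04, -1.40812462e-04]), 'joint_efforts': array([ 1.97887326e-03, -4.07292581e+01, -2.93698955e+01, -6.97042697e-05,
        3.39396858e-03, -1.08014598e-05]), 'eef_pos': array([ 0.26571478, -0.61981075,  0.20725423]), 'tcp_rot': array([ 9.79583758e-01,  2.01033611e-01, -5.78496163e-05, -1.07045612e-03]), 'contact_force': array([-0.31992882, -0.50635423, -0.62730995]), 'wrist_torque': array([-0.02409778,  0.01888115,  0.02128633]), 'finger_force': 0.0, 'opening': 0.999862988217028} 0.0187
```

View pics/scene0.png

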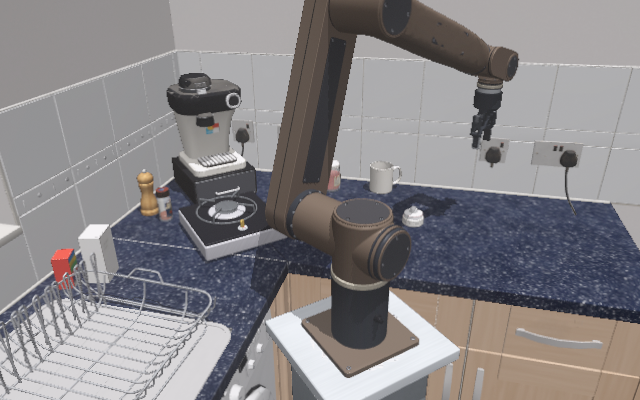

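View pics/side0.png

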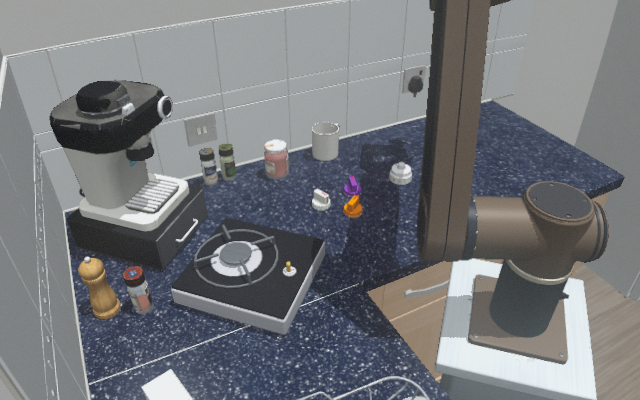

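The side picture shows the white knob at (321,200), with the purple knob at (352,188) and the orange one at (353,207). The spindle is at (288,268) and the timer at (401,173).

Run:
```python
from h import *
p,d,K,D,W=load("side0")
for n,uv,z in(("knob",(321,204),.008),("purple",(352,190),.016),("orange",(353,209),.008),("spfoot",(289,272),.06),("sptip",(289,264),.084),("timer",(401,176),.02),("jar",(276,162),.05),("mug",(325,142),.05)):
    print(n,ray([uv],K,D,W,z).round(3))
# hob top corners
print(ray([(212,222),(325,240),(281,307),(176,290)],K,D,W,.06).round(3))
c=p[175:305,230:380]; save(cv2.resize(c,None,fx=5,fy=4.6,interpolation=cv2.INTER_CUBIC),"sidecrop.png")
s=ctrl.get_state();M=R.from_quat(s["tcp_rot"]).as_matrix();print(M.round(3))
print(np.array(ctrl.camera_info("wrist")["T_tool_cam"]).round(3))
```

```text
knob [[ 0.51  -0.24   0.008]]
purple [[ 0.445 -0.317  0.016]]
orange [[ 0.423 -0.245  0.008]]
spfoot [[0.48  0.073 0.06 ]]
sptip [[0.479 0.073 0.084]]
timer [[ 0.329 -0.421  0.02 ]]
jar [[ 0.678 -0.339  0.05 ]]
mug [[ 0.578 -0.49   0.05 ]]
[[ 0.717 -0.027  0.06 ]
 [ 0.438 -0.048  0.06 ]
 [ 0.46   0.168  0.06 ]
 [ 0.683  0.195  0.06 ]]
[[ 0.919  0.394 -0.001]
 [ 0.394 -0.919  0.002]
 [ 0.    -0.002 -1.   ]]
[[ 0.    -0.961 -0.275  0.07 ]
 [ 1.     0.    -0.     0.001]
 [ 0.    -0.275  0.961 -0.166]
 [ 0.     0.     0.     1.   ]]
```

View pics/sidecrop.png

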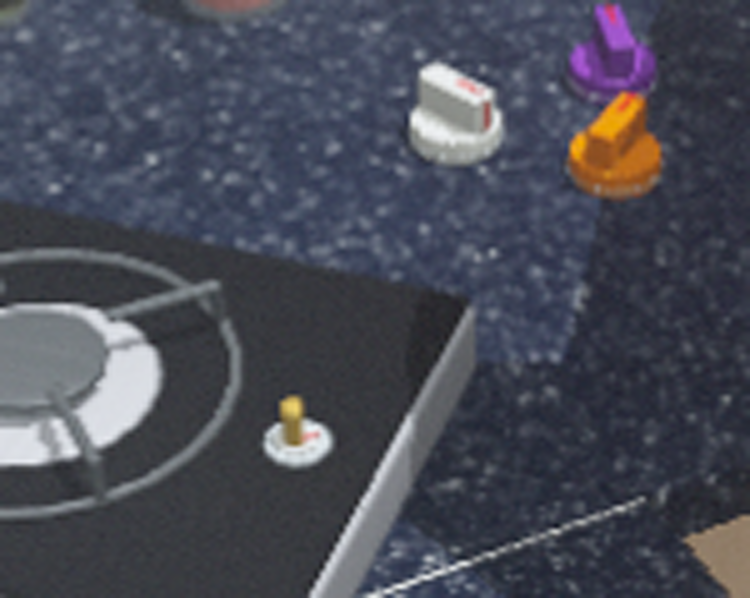

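The knob is at about (0.51,-0.24) with its red pointer roughly toward -x. The spindle tick also points right in the image, roughly -x. I'll move above the knob for a close look.

```bash
python3 -m inch '[{"slide":[5,-3.4,0],"turn":0,"grip":5},{"slide":[9,-6.1,0],"turn":0,"grip":5},{"slide":[13,-8.8,0],"turn":0,"grip":5},{"slide":[17,-11.5,0],"turn":0,"grip":5},{"slide":[21,-14.2,0],"turn":0,"grip":5},{"slide":[25,-16.9,0],"turn":0,"grip":5},{"slide":[29,-19.6,0],"turn":0,"grip":5},{"slide":[33,-22.3,0],"turn":0,"grip":5},{"slide":[36,-24.3,0],"turn":0,"grip":5},{"slide":[37.4,-25.3,0],"turn":0,"grip":5},{"slide":[37.4,-25.3,0],"turn":0,"grip":5},{"slide":[37.4,-25.3,0],"turn":0,"grip":5}]'
python3 - <<'E'
from h import *
pickle_cam("wrist","w1")
E
```

```text
time: 1.3
eef_pos: [0.5097, -0.2404, 0.2081]
tcp_rot: [0.98, 0.201, -0.0, -0.0]
contact_force: [-0.2, 0.3, 0.4]
opening: 0.584
finger_force: 0.0
```

View pics/w1.png

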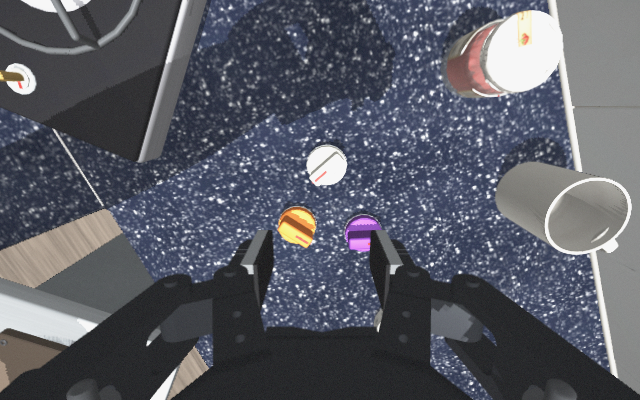

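The wrist view shows the knob at (326,165) with red marks at its lower left, the orange knob at (297,226) and the purple one at (363,234). The spindle is in the far corner at (20,78).

```bash
cat >> h.py <<'E'
def white(p,c,r):
    h=cv2.cvtColor(p,cv2.COLOR_RGB2HSV); m=((h[...,2]>130)&(h[...,1]<60)).astype(np.uint8)
    k=np.zeros_like(m); cv2.circle(k,c,r,1,-1); return m&k
def red(p,c,r):
    h=cv2.cvtColor(p,cv2.COLOR_RGB2HSV); m=(((h[...,0]<8)|(h[...,0]>170))&(h[...,1]>90)&(h[...,2]>100)).astype(np.uint8)
    k=np.zeros_like(m); cv2.circle(k,c,r,1,-1); return m&k
E
python3 - <<'E'
from h import *
p,d,K,D,W=load("w1"); print(W.round(3).tolist())
print(K[0,0], [(x,d[x[1],x[0]]) for x in((326,165),(320,178),(300,130))])
m=red(p,(326,165),30); v,u=np.nonzero(m); P=ray(np.c_[u,v],K,D,W,.042); print(len(u),P.mean(0))
x=P[:,:2]-P[:,:2].mean(0); print("spread",np.linalg.svd(x)[1:],)
w=white(p,(326,165),30); n,l,s,c=cv2.connectedComponentsWithStats(w|m); i=1+s[1:,4].argmax();print(s[i],c[i],ray([c[i]],K,D,W,.016))
cr=p[130:200,286:366]; save(cv2.resize(cr,None,fx=7,fy=7,interpolation=cv2.INTER_CUBIC),"w1c.png")
E
```

```text
[[0.395, -0.883, -0.254, 0.574], [-0.919, -0.38, -0.108, -0.214], [-0.001, 0.276, -0.961, 0.374], [0.0, 0.0, 0.0, 1.0]]
295.6650384541245 [((326, 165), np.float32(0.33705875)), ((320, 178), np.float32(0.3401712)), ((300, 130), np.float32(0.3658656))]
20 [ 0.50224312 -0.24309025  0.042     ]
spread (array([0.02128998, 0.00209549]), array([[-0.90546413,  0.42442279],
       [-0.42442279, -0.90546413]]))
[ 299  144   50   45 1404] [325.52492877 165.26851852] [[ 0.5113688  -0.24607285  0.016     ]]
```

View pics/w1c.png

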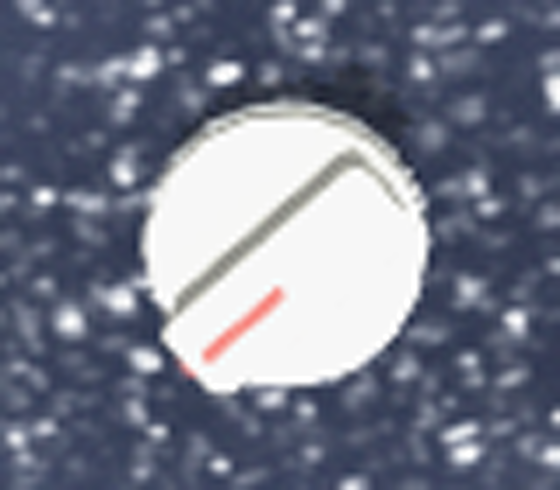

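The crop shows the bar edge running from (175,312) to (350,155) and the red line from (283,292) in to (205,357) out. The skirt circle is centred at about (287,248).

Run:
```python
from h import *
p,d,K,D,W=load("w1")
f=lambda a,z: ray([(286+(x-3)/7,130+(y-3)/7) for x,y in a],K,D,W,z)[:,:2]
r=f([(283,292),(205,357)],.042); e=f([(350,155),(175,312)],.016); c=f([(287,248),(145,248),(429,248),(287,112),(287,385)],.016)
for q in(r,e): v=q[1]-q[0]; print(np.degrees(np.arctan2(v[1],v[0])), np.linalg.norm(v), q.round(4).tolist())
print(c.round(4).tolist(), np.linalg.norm(c[1]-c[2]),np.linalg.norm(c[3]-c[4]))
v=r[1]-r[0]; v/=np.linalg.norm(v); print("perp off", np.cross(v,c[0]-r[0]))
# spindle collar & tick
for n,uv,z in(("collar",(21,79),.062),):print(n,ray([uv],K,D,W,z))
for tag,cc in(("w1",(21,79)),("side0",(289,272))):
    p,d,K,D,W=load(tag); m=red(p,cc,14); v_,u=np.nonzero(m); print(tag,len(u),u,v_,(ray(np.c_[u,v_],K,D,W,.061).mean(0) if len(u) else 0))
```

```text
153.77161725951532 0.016887542892745723 [[0.5097, -0.247], [0.4946, -0.2395]]
155.57434618812604 0.04139784795016837 [[0.5315, -0.2506], [0.4938, -0.2335]]
[[0.5122, -0.2471], [0.5023, -0.2242], [0.522, -0.27], [0.534, -0.2376], [0.4894, -0.2571]] 0.04984916460190447 0.04866391677230248
perp off -0.000989153541488278
collar [[0.47998177 0.06608868 0.062     ]]
w1 17 [17 18 19 18 19 18 19 20 19 20 19 20 19 20 21 20 21] [81 81 81 82 82 83 83 83 84 84 85 85 86 86 86 87 87] [0.47433672 0.0679459  0.061     ]
side0 0 [] [] 0<stdin>:7: DeprecationWarning: Arrays of 2-dimensional vectors are deprecated. Use arrays of 3-dimensional vectors instead. (deprecated in NumPy 2.0)
```

```bash
python3 -m inch '[{"slide":[0,0.2,2],"turn":0.14,"grip":4},{"slide":[0,0.4,4],"turn":0.28,"grip":4},{"slide":[0,0.7,6],"turn":0.42,"grip":4},{"slide":[-0.1,0.7,8],"turn":0.56,"grip":4},{"slide":[-0.1,0.7,9],"turn":0.7,"grip":4},{"slide":[-0.1,0.7,9],"turn":0.85,"grip":4},{"slide":[-0.1,0.7,9],"turn":0.85,"grip":4},{"slide":[-0.1,0.7,9],"turn":0.85,"grip":4}]'
python3 - <<'E'
from h import *
p,d,K,D,W=pickle_cam("wrist","w2"); s=ctrl.get_state(); print(s["eef_pos"],R.from_quat(s["tcp_rot"]).as_matrix().round(3).tolist())
E
```

```text
time: 2.15
eef_pos: [0.5115, -0.2485, 0.1187]
tcp_rot: [0.976, -0.22, 0.0, 0.0]
contact_force: [0.4, -0.6, -0.3]
opening: 0.47
finger_force: 0.0
[ 0.51168185 -0.2483483   0.11891514] [[0.903, -0.429, 0.0], [-0.429, -0.903, -0.0], [0.001, 0.0, -1.0]]
```

View pics/w2.png

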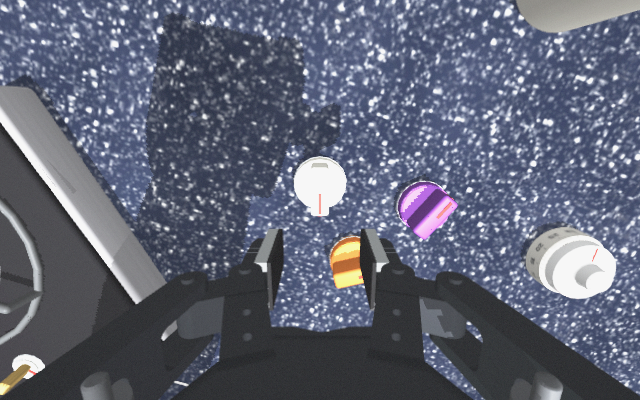

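The knob is at (320,182), square to the fingers, and its red line points straight down the image (tool -x).

Run:
```python
from h import *
p,d,K,D,W=load("w2")
T=np.array([[.903,-.429,0],[-.429,-.903,0],[0,0,-1]]);t=np.array([.5117,-.2484,.1189])
tool=lambda P:(P-t)@T
w=white(p,(320,183),34);n,l,s,c=cv2.connectedComponentsWithStats(w);i=1+s[1:,4].argmax();print(s[i])
v,u=np.nonzero(l==i); print([(y,u[v==y].min(),u[v==y].max()) for y in range(155,218,4) if (v==y).any()])
rows=[y for y in range(150,220) if (v==y).any()]; wd=max(rows,key=lambda y:u[v==y].max()-u[v==y].min())
print("skirt left/right",tool(ray([(u[v==wd].min()-.5,wd),(u[v==wd].max()+.5,wd)],K,D,W,.016)))
m=red(p,(320,200),22);vv,uu=np.nonzero(m);print(np.c_[uu,vv][[0,-1]],tool(ray(np.c_[uu,vv],K,D,W,.042))[[0,-1]])
print("bar end/ skirt far",tool(ray([(320,213)],K,D,W,.042)),tool(ray([(320,157)],K,D,W,.010)))
```

```text
[ 288  156   66   61 2531]
[(159, np.int64(307), np.int64(332)), (163, np.int64(301), np.int64(338)), (167, np.int64(298), np.int64(341)), (171, np.int64(296), np.int64(343)), (175, np.int64(294), np.int64(345)), (179, np.int64(293), np.int64(346)), (183, np.int64(294), np.int64(345)), (187, np.int64(294), np.int64(352)), (191, np.int64(288), np.int64(352)), (195, np.int64(289), np.int64(342)), (199, np.int64(295), np.int64(341)), (203, np.int64(293), np.int64(342)), (207, np.int64(307), np.int64(343)), (211, np.int64(303), np.int64(328)), (215, np.int64(311), np.int64(328))]
skirt left/right [[-0.00736156 -0.0310987   0.1029    ]
 [-0.00733604  0.03033019  0.1029    ]]
[[319 194]
 [320 213]] [[-0.00253649 -0.00111452  0.0769    ]
 [-0.01983211 -0.00027386  0.0769    ]]
bar end/ skirt far [[-0.01983211 -0.00027386  0.0769    ]] [[ 0.02401852 -0.00038136  0.1089    ]]
```

```bash
python3 -m inch '[{"slide":[0,0,4],"turn":0,"grip":4},{"slide":[0,0,7],"turn":0,"grip":4},{"slide":[0,0,9],"turn":0,"grip":4},{"slide":[0,0,9.7],"turn":0,"grip":4},{"slide":[0,0,10.1],"turn":0,"grip":4},{"slide":[0,0,10.1],"turn":0,"grip":4},{"slide":[0,0,10.1],"turn":0,"grip":1},{"slide":[0,0,10.1],"turn":0,"grip":1},{"slide":[0,0,10.1],"turn":0,"grip":1},{"slide":[0,0,10.1],"turn":0,"grip":1},{"slide":[0,0,10.1],"turn":0,"grip":1},{"slide":[0,0,10.1],"turn":0,"grip":1}]' 60
```

```text
time: 3.4
eef_pos: [0.5133, -0.2482, 0.0195]
tcp_rot: [0.975, -0.221, 0.002, 0.0]
contact_force: [1.3, 0.4, 8.0]
opening: 0.119
finger_force: 3.9
```

Run:
```python
from h import *
p,d,K,D,W=pickle_cam("wrist","w3"); s=ctrl.get_state();print(s["opening"],s["finger_force"],s["contact_force"],s["eef_pos"])
save(cv2.resize(p[120:330,180:460],None,fx=2.8,fy=2.8),"w3c.png")
```

```text
0.11764231205133342 3.9153147840988822 [0.01985644 2.12655275 8.5164344 ] [ 0.51329103 -0.24817557  0.01951111]
```

View pics/w3c.png

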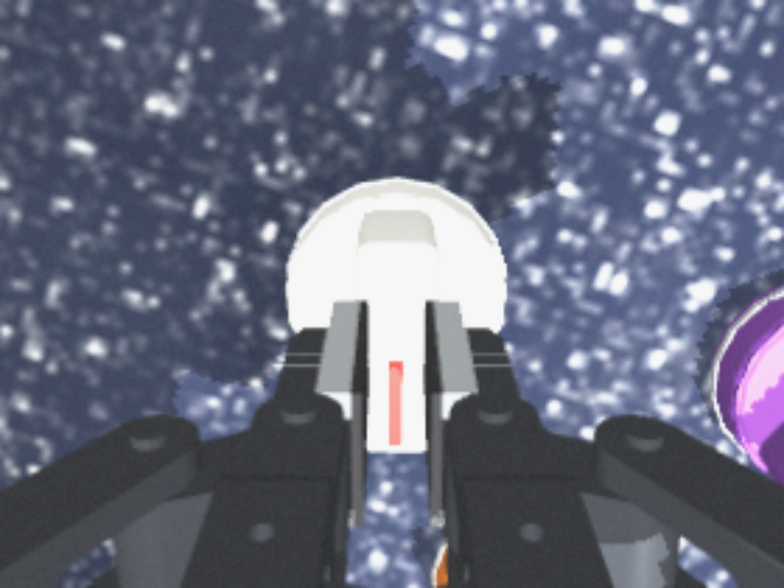

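The fingers straddle the bar with the tips touching the skirt (8 N upward). I'll raise 2 mm, close fully and lift.

```bash
python3 -m inch '[{"slide":[0,0,-0.2],"turn":0,"grip":1.2},{"slide":[0,0,-0.2],"turn":0,"grip":1},{"slide":[0,0,-0.2],"turn":0,"grip":0},{"slide":[0,0,-0.2],"turn":0,"grip":0},{"slide":[0,0,-0.2],"turn":0,"grip":0},{"slide":[0,0,-0.2],"turn":0,"grip":0},{"slide":[0,0,-0.2],"turn":0,"grip":0}]' 60
python3 -m inch '[{"slide":[0,0,-1],"turn":0,"grip":0},{"slide":[0,0,-2],"turn":0,"grip":0},{"slide":[0,0,-2],"turn":0,"grip":0}]' 60
```

```text
time: 4.15
eef_pos: [0.5116, -0.2473, 0.0193]
tcp_rot: [0.975, -0.221, -0.0, -0.0]
contact_force: [-0.8, -0.1, 1.9]
opening: -0.001
finger_force: 0.8
time: 4.45
eef_pos: [0.5132, -0.2483, 0.0418]
tcp_rot: [0.975, -0.221, 0.002, 0.001]
contact_force: [-0.1, 0.1, 1.0]
opening: 0.001
finger_force: 0.0
```

Run:
```python
from h import *
p,d,K,D,W=pickle_cam("wrist","w4"); q=ctrl.get_state();print(q["opening"],q["finger_force"],q["eef_pos"])
save(cv2.resize(p[80:360,140:500],None,fx=2.1,fy=2.1),"w4c.png")
p,d,K,D,W=load("w3")
for uv in((321,200),(321,228),(321,240),(321,260),(310,237),(303,240),(336,240),(343,240),(300,215)):
    z=d[uv[1],uv[0]]; n=cv2.undistortPoints(np.array([[uv]],float),K,D).ravel(); P=W@np.r_[n*z,z,1]; print(uv,z,P.round(4))
```

```text
0.003973388316781474 0.0 [ 0.51274979 -0.24798963  0.04100864]
(321, 200) 0.16255455 [ 0.5314 -0.2575  0.0306  1.    ]
(321, 228) 0.1551147 [ 0.5207 -0.2524  0.0417  1.    ]
(321, 240) 0.15615463 [ 0.5148 -0.2496  0.0425  1.    ]
(321, 260) 0.15859616 [ 0.5046 -0.2447  0.0432  1.    ]
(310, 237) 0.13778795 [ 0.5254 -0.249   0.0589  1.    ]
(303, 240) 0.13600504 [ 0.5263 -0.2459  0.061   1.    ]
(336, 240) 0.13556114 [ 0.5199 -0.2596  0.0614  1.    ]
(343, 240) 0.13452205 [ 0.519  -0.2627  0.0623  1.    ]
(300, 215) 0.17904842 [ 0.5245 -0.2401  0.0174  1.    ]
```

View pics/w4c.png

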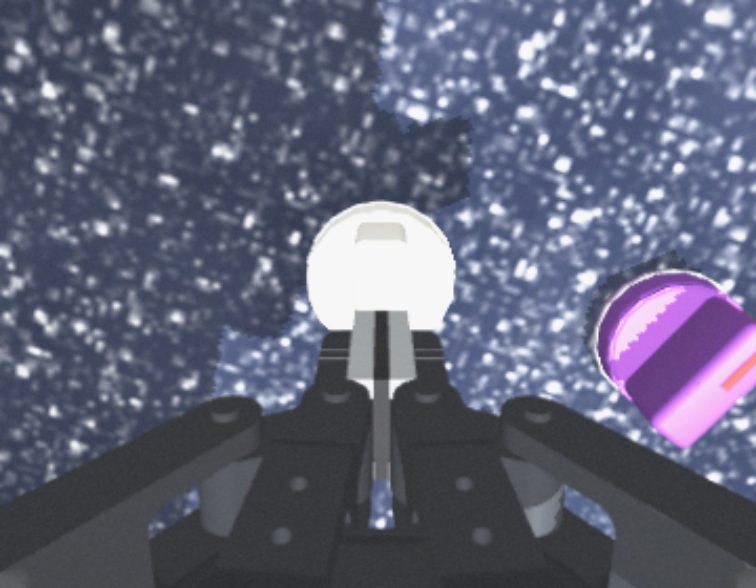

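Run:
```python
from h import *
for tag,cols in(("w4",(314,328,305)),("w3",(303,342))):
    p,d,K,D,W=load(tag); print(tag)
    for u in cols:
        for v in range(222,266,4):
            z=d[v,u]; n=cv2.undistortPoints(np.array([[[u,v]]],float),K,D).ravel(); P=W@np.r_[n*z,z,1]; print((u,v),P[:3].round(4),end=" ")
        print()
```

```text
w4
(314, 222) [ 0.5174 -0.2463  0.0418] (314, 226) [ 0.5157 -0.2454  0.0434] (314, 230) [ 0.5243 -0.2504  0.0721] (314, 234) [ 0.5242 -0.2505  0.0769] (314, 238) [ 0.5244 -0.2507  0.082 ] (314, 242) [ 0.5241 -0.2507  0.0857] (314, 246) [ 0.5244 -0.2509  0.0903] (314, 250) [ 0.5245 -0.2511  0.0944] (314, 254) [ 0.5245 -0.2512  0.0982] (314, 258) [ 0.5243 -0.2511  0.101 ] (314, 262) [ 0.5234 -0.2507  0.1024] 
(328, 222) [ 0.5146 -0.2542  0.0439] (328, 226) [ 0.5115 -0.2528  0.0418] (328, 230) [ 0.5217 -0.2568  0.0732] (328, 234) [ 0.5216 -0.2566  0.0775] (328, 238) [ 0.5221 -0.2568  0.0832] (328, 242) [ 0.5217 -0.2565  0.0863] (328, 246) [ 0.5217 -0.2564  0.0903] (328, 250) [ 0.5218 -0.2564  0.0942] (328, 254) [ 0.5219 -0.2563  0.0979] (328, 258) [ 0.5218 -0.2562  0.1008] (328, 262) [ 0.521  -0.2558  0.1025] 
(305, 222) [ 0.5113 -0.2357  0.0166] (305, 226) [ 0.5088 -0.2345  0.017 ] (305, 230) [ 0.5055 -0.2328  0.0154] (305, 234) [ 0.5031 -0.2316  0.0162] (305, 238) [ 0.5226 -0.2446  0.0729] (305, 242) [ 0.5229 -0.2451  0.0784] (305, 246) [ 0.5222 -0.2449  0.0811] (305, 250) [ 0.5224 -0
[... 244 characters left out ...]
3, 234) [ 0.527  -0.2459  0.0557] (303, 238) [ 0.5268 -0.2461  0.0601] (303, 242) [ 0.5266 -0.2462  0.064 ] (303, 246) [ 0.5265 -0.2465  0.0679] (303, 250) [ 0.5259 -0.2464  0.0707] (303, 254) [ 0.5262 -0.2468  0.075 ] (303, 258) [ 0.5259 -0.2469  0.078 ] (303, 262) [ 0.5253 -0.2467  0.0802] 
(342, 222) [ 0.5092 -0.2611  0.0167] (342, 226) [ 0.5069 -0.26    0.017 ] (342, 230) [ 0.5187 -0.2629  0.0506] (342, 234) [ 0.5187 -0.2626  0.055 ] (342, 238) [ 0.5187 -0.2623  0.0593] (342, 242) [ 0.5189 -0.262   0.0638] (342, 246) [ 0.5187 -0.2617  0.067 ] (342, 250) [ 0.5192 -0.2616  0.0715] (342, 254) [ 0.5188 -0.2612  0.0742] (342, 258) [ 0.5197 -0.2613  0.079 ] (342, 262) [ 0.5188 -0.2608  0.0804]
```

The fingers shut above the bar. By depth, the real fingertips sit 23–29 mm behind the reported TCP, which agrees with contact on the bar top. I'll reopen, go lower and check the tip height near the skirt.

```bash
python3 -m inch '[{"slide":[0,0,0],"turn":0,"grip":4.5},{"slide":[0,0,0],"turn":0,"grip":4.5},{"slide":[0,0,0],"turn":0,"grip":4.5},{"slide":[0,0,1],"turn":0,"grip":4.5},{"slide":[0,0,2],"turn":0,"grip":4.5},{"slide":[0,0,3],"turn":0,"grip":4.5},{"slide":[0,0,4.2],"turn":0,"grip":4.5},{"slide":[0,0,4.2],"turn":0,"grip":4.5},{"slide":[0,0,4.2],"turn":0,"grip":4.5}]'
python3 - <<'E'
from h import *
p,d,K,D,W=pickle_cam("wrist","w5"); print(ctrl.get_state()["contact_force"])
for v in range(216,260,4):
    for u in (270,275,280,285,290,355,360,365,370):
        z=d[v,u]; n=cv2.undistortPoints(np.array([[[u,v]]],float),K,D).ravel(); P=W@np.r_[n*z,z,1]; print("%.3f"%P[2],end=" ")
    print(v)
m=red(p,(320,240),40); v,u=np.nonzero(m);print(len(u),u.min(),u.max(),v.min(),v.max(),ray([(u.mean(),v.mean())],K,D,W,.042))
E
```

```text
time: 5.4
eef_pos: [0.5114, -0.2471, -0.0033]
tcp_rot: [0.975, -0.221, -0.001, -0.0]
contact_force: [-1.0, 0.0, 0.6]
opening: 0.53
finger_force: 0.0
[ 0.57053138 -0.34916199 -0.16452702]
0.000 0.001 0.001 0.015 0.016 0.162 0.013 -0.000 0.001 216
0.001 0.001 0.006 0.016 0.018 0.016 0.016 -0.001 0.000 220
0.001 0.001 0.014 0.017 0.016 0.017 0.016 0.007 -0.000 224
-0.000 0.001 0.017 0.017 0.018 0.017 0.017 0.007 0.002 228
0.030 0.030 0.017 0.016 0.016 0.017 0.017 0.017 0.030 232
0.034 0.031 0.017 0.017 0.018 0.017 0.017 0.016 0.035 236
0.039 0.031 0.017 0.017 0.017 0.017 0.017 0.023 0.037 240
0.044 0.031 0.017 0.016 0.017 0.017 0.017 0.024 0.037 244
0.045 0.033 0.017 0.017 0.017 0.018 0.017 0.024 0.038 248
0.046 0.033 0.000 0.017 0.017 0.017 0.017 0.025 0.039 252
0.046 0.034 0.001 0.016 0.018 0.017 0.016 0.026 0.039 256
65 319 324 268 280 [[ 0.50745018 -0.24602698  0.042     ]]
```

```bash
python3 -m inch '[{"slide":[0,0,0],"turn":0,"grip":1},{"slide":[0,0,0],"turn":0,"grip":0.5},{"slide":[0,0,0],"turn":0,"grip":0.5},{"slide":[0,0,0],"turn":0,"grip":0.5},{"slide":[0,0,0],"turn":0,"grip":0.5},{"slide":[0,0,0],"turn":0,"grip":0.5},{"slide":[0,0,0],"turn":0,"grip":0.5}]' 60
```

```text
time: 6.15
eef_pos: [0.5125, -0.2479, -0.0016]
tcp_rot: [0.975, -0.221, 0.001, 0.0]
contact_force: [0.6, 0.2, 5.8]
opening: 0.176
finger_force: 61.2
```

Gripped: opening 15 mm, 61 N. I'll lift and carry it to stand off the spindle.

```bash
python3 -m inch '[{"slide":[0,0,-2],"turn":0,"grip":0.5},{"slide":[0,0,-6],"turn":0,"grip":0.5},{"slide":[0,0,-10],"turn":0,"grip":0.5},{"slide":[-1,-1.3,-14],"turn":0,"grip":0.5},{"slide":[-3,-4,-16],"turn":0,"grip":0.5},{"slide":[-6,-8,-16],"turn":0,"grip":0.5},{"slide":[-9,-12,-16],"turn":0,"grip":0.5},{"slide":[-12,-16,-16],"turn":0,"grip":0.5},{"slide":[-15,-20,-16],"turn":0,"grip":0.5},{"slide":[-18,-24,-16],"turn":0,"grip":0.5},{"slide":[-20,-26.5,-16],"turn":0,"grip":0.5},{"slide":[-20.5,-27,-16],"turn":0,"grip":0.5},{"slide":[-20.5,-27,-16],"turn":0,"grip":0.5},{"slide":[-20.5,-27,-16],"turn":0,"grip":0.5},{"slide":[-20.5,-27,-16],"turn":0,"grip":0.5}]'
python3 - <<'E'
from h import *
pickle_cam("wrist","w6"); pickle_cam("side","s6")
E
```

```text
time: 7.65
eef_pos: [0.4434, 0.0833, 0.1573]
tcp_rot: [0.975, -0.222, -0.0, 0.0]
contact_force: [0.3, -0.1, -0.3]
opening: 0.173
finger_force: 60.6
```

View pics/w6.png

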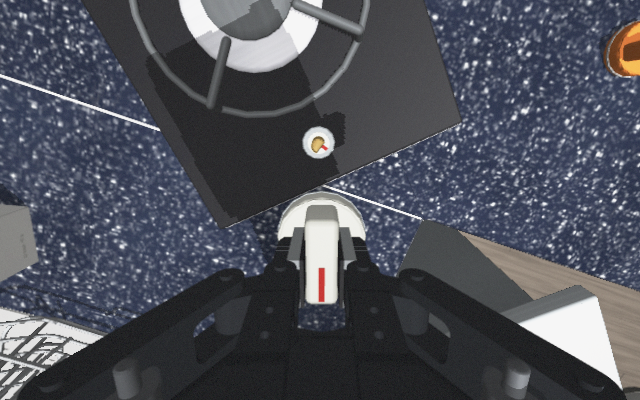

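The knob is held square at columns 278–364. The spindle collar is at (318,142), with its red tick pointing lower right to about (326,149). Next I'll measure both.

Run:
```python
from h import *
p,d,K,D,W=load("w6"); s=ctrl.get_state(); T=R.from_quat(s["tcp_rot"]).as_matrix(); t=s["eef_pos"]; tool=lambda P:(P-t)@T
print(t)
h=cv2.cvtColor(p,cv2.COLOR_RGB2HSV); k=np.zeros(p.shape[:2],np.uint8); cv2.circle(k,(318,142),22,1,-1)
m=((h[...,2]>110)&(k>0)).astype(np.uint8); n,l,st,c=cv2.connectedComponentsWithStats(m); i=1+st[1:,4].argmax(); print(st[i])
cn=max(cv2.findContours((l==i).astype(np.uint8),0,1)[0],key=len); e=cv2.fitEllipse(cn); print("ell",e)
C=ray([e[0]],K,D,W,.062)[0]; print("collar",C,tool(C))
r=red(p,(318,142),20); v,u=np.nonzero(r); P=ray(np.c_[u,v],K,D,W,.062); print(np.c_[u,v].tolist()); 
dv=P.mean(0)-C; print("tick",P.mean(0),np.linalg.norm(dv),np.degrees(np.arctan2(dv[1],dv[0])))
y=((h[...,0]>12)&(h[...,0]<32)&(h[...,1]>90)&(k>0)); v,u=np.nonzero(y); print("brass",u.min(),u.max(),v.min(),v.max(),u.mean(),v.mean())
print("yaw tool x",np.degrees(np.arctan2(T[1,0],T[0,0])))
a=cv2.resize(p[112:172,288:348],None,fx=7,fy=7,interpolation=cv2.INTER_CUBIC); b=cv2.resize(p[180:310,265:375],None,fx=3.2,fy=3.2); o=np.zeros((420,790,3),np.uint8); o[:420,:420]=a; o[:416,425:425+352]=b; save(o,"w6c.png")
for uv in((321,193),(321,210),(321,240),(321,268),(321,300),(290,215),(352,215),(280,222),(362,222)):
    z=d[uv[1],uv[0]]; n=cv2.undistortPoints(np.array([[uv]],float),K,D).ravel(); P=W@np.r_[n*z,z,1]; print(uv,tool(P[:3]).round(4))
```

```text
[0.44345166 0.08343164 0.15743578]
[302 126  33  33 821]
ell ((318.1808776855469, 142.08126831054688), (31.3314208984375, 31.761978149414062), 136.63792419433594)
collar [0.47994701 0.068092   0.062     ] [ 0.03955132 -0.00197598  0.09543056]
[[323, 145], [322, 146], [323, 146], [324, 146], [321, 147], [322, 147], [323, 147], [324, 147], [325, 147], [326, 147], [323, 148], [324, 148], [325, 148], [326, 148], [327, 148], [324, 149], [325, 149], [326, 149]]
tick [0.47356537 0.06541873 0.062     ] 0.006918934416181078 -157.2711545159151
brass 311 323 137 152 316.81481481481484 143.54814814814816
yaw tool x -25.62724309477801
(321, 193) [ 0.0241  0.0006 -0.0099]
(321, 210) [ 0.0215  0.0007 -0.0302]
(321, 240) [ 0.0121  0.0007 -0.0439]
(321, 268) [-0.0017  0.0007 -0.0445]
(321, 300) [-0.0187  0.0007 -0.0447]
(290, 215) [ 0.0149 -0.0157 -0.0196]
(352, 215) [ 0.0145  0.0171 -0.0184]
(280, 222) [ 0.0062 -0.0228 -0.008 ]
(362, 222) [ 0.0096  0.0229 -0.0163]
```

View pics/w6c.png

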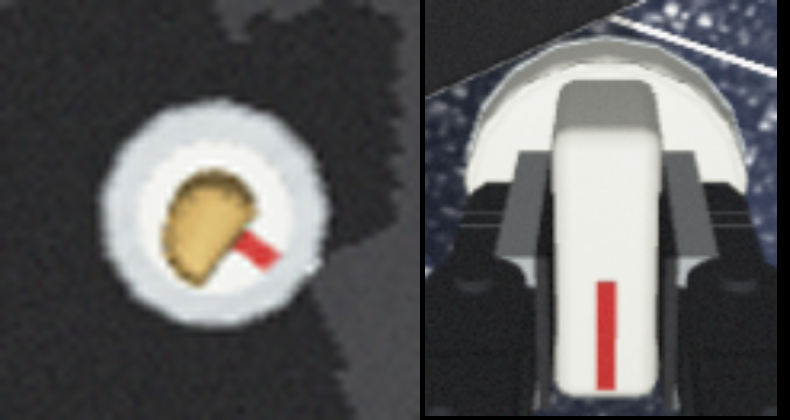

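The D's flat and the tick both point to about -155° in world, and the collar is at tool (39.6, -2.0) mm. I'll turn -0.88 rad, keep a small standoff and check again from near.

```bash
python3 -m inch '[{"slide":[0.2,0.5,0.3],"turn":-0.14,"grip":0.5},{"slide":[0.4,1,0.6],"turn":-0.28,"grip":0.5},{"slide":[0.6,1.6,1],"turn":-0.42,"grip":0.5},{"slide":[0.8,2.2,1.5],"turn":-0.56,"grip":0.5},{"slide":[1,2.8,2],"turn":-0.7,"grip":0.5},{"slide":[1.1,3.3,2],"turn":-0.82,"grip":0.5},{"slide":[1.1,3.3,2],"turn":-0.88,"grip":0.5},{"slide":[1.1,3.3,2],"turn":-0.88,"grip":0.5},{"slide":[1.1,3.3,2],"turn":-0.88,"grip":0.5},{"slide":[1.1,3.3,2],"turn":-0.88,"grip":0.5}]'
python3 - <<'E'
from h import *
p,d,K,D,W=pickle_cam("wrist","w7"); s=ctrl.get_state(); T=R.from_quat(s["tcp_rot"]).as_matrix(); t=s["eef_pos"]; tool=lambda P:(P-t)@T
np.savez("tt.npz",T=T,t=t); print(t)
q=(np.array([.480,.068,.062])); X=np.linalg.inv(W)@np.r_[q,1]; uv=cv2.projectPoints(X[None,:3],np.zeros(3),np.zeros(3),K,D)[0].ravel(); print(uv); a0=uv.astype(int)
h=cv2.cvtColor(p,cv2.COLOR_RGB2HSV); k=np.zeros(p.shape[:2],np.uint8); cv2.circle(k,tuple(map(int,a0)),26,1,-1)
m=((h[...,2]>110)&(k>0)).astype(np.uint8); n,l,st,c=cv2.connectedComponentsWithStats(m); i=1+st[1:,4].argmax(); print(st[i])
cn=max(cv2.findContours((l==i).astype(np.uint8),0,1)[0],key=len); e=cv2.fitEllipse(cn); print("ell",e); C=ray([e[0]],K,D,W,.061)[0]; print("collar",C,tool(C))
r=red(p,tuple(map(int,a0)),22); v,u=np.nonzero(r); P=tool(ray(np.c_[u,v],K,D,W,.062)); print("tick tool",P.mean(0),P.min(0),P.max(0))
sv=np.linalg.svd(P[:,:2]-P[:,:2].mean(0))[2][0]; print("tick dir deg vs tool x",np.degrees(np.arctan2(sv[1],sv[0])))
x,y=a0; a=cv2.resize(p[y-35:y+35,x-35:x+35],None,fx=6,fy=6,interpolation=cv2.INTER_CUBIC); b=cv2.resize(p[180:310,265:375],None,fx=3.2,fy=3.2); o=np.zeros((420,790,3),np.uint8); o[:,:420]=a; o[:416,425:777]=b; save(o,"w7c.png"); print(a0)
E
```

```text
time: 8.75
eef_pos: [0.4389, 0.0498, 0.1376]
tcp_rot: [0.977, 0.215, 0.0, 0.0]
contact_force: [-0.4, -0.3, -0.7]
opening: 0.171
finger_force: 60.6
[0.43888676 0.04989986 0.13755885]
[321.36306472 137.57311341]
[303 120  36  36 979]
ell ((320.7481384277344, 137.31375122070312), (34.22154998779297, 34.64213943481445), 102.30043029785156)
collar [0.4798869  0.06849679 0.061     ] [0.04501892 0.00036065 0.07655901]
tick tool [0.03746787 0.00061451 0.07555898] [ 0.0356884  -0.00025316  0.07555897] [0.0397491  0.00137967 0.07555899]
tick dir deg vs tool x -174.19742029366986
[321 137]
```

View pics/w7c.png

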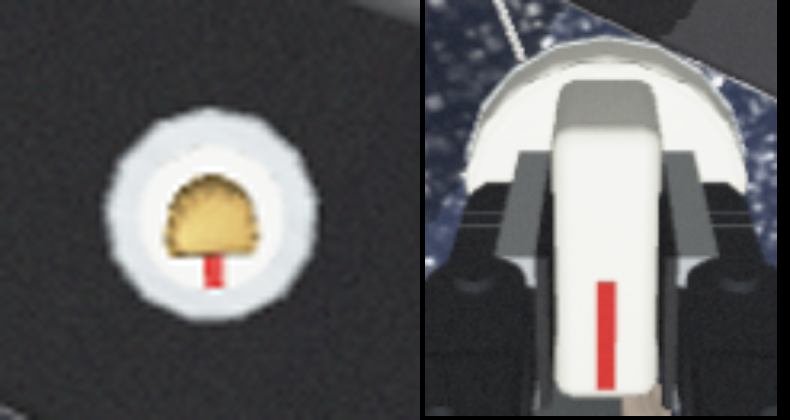

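Everything lines up: the flat and tick point straight along tool -x, and the spindle is at tool (45.0, 0.4) mm against the knob axis at (0, 0.7) mm. I'll move over the spindle and start lowering.

```bash
python3 -m inch '[{"slide":[1.5,0,0],"turn":0,"grip":0.5},{"slide":[3,0,0],"turn":0,"grip":0.5},{"slide":[4.2,0,0],"turn":0,"grip":0.5},{"slide":[4.5,0,1],"turn":0,"grip":0.5},{"slide":[4.5,0,3],"turn":0,"grip":0.5},{"slide":[4.5,0,4.5],"turn":0,"grip":0.5},{"slide":[4.5,0,5],"turn":0,"grip":0.5},{"slide":[4.5,0,5],"turn":0,"grip":0.5},{"slide":[4.5,0,5],"turn":0,"grip":0.5},{"slide":[4.5,0,5.4],"turn":0,"grip":0.5},{"slide":[4.5,0,5.7],"turn":0,"grip":0.5},{"slide":[4.5,0,6],"turn":0,"grip":0.5},{"slide":[4.5,0,6.2],"turn":0,"grip":0.5},{"slide":[4.5,0,6.2],"turn":0,"grip":0.5}]'
```

```text
time: 10.2
eef_pos: [0.4794, 0.069, 0.0752]
tcp_rot: [0.976, 0.216, -0.0, -0.0]
contact_force: [1.0, 0.1, -0.8]
opening: 0.171
finger_force: 60.6
```

```bash
python3 -m inch '[{"slide":[0,0,0.3],"turn":0,"grip":0.5},{"slide":[0,0,0.6],"turn":0,"grip":0.5},{"slide":[0,0,0.9],"turn":0,"grip":0.5},{"slide":[0,0,0.9],"turn":0,"grip":0.5},{"slide":[0,0,0.9],"turn":0,"grip":0.5}]'
python3 -m inch '[{"slide":[0,0,0.2],"turn":0,"grip":0.5},{"slide":[0,0,0.4],"turn":0,"grip":0.5},{"slide":[0,0,0.6],"turn":0,"grip":0.5},{"slide":[0,0,0.6],"turn":0,"grip":0.5},{"slide":[0,0,0.6],"turn":0,"grip":0.5}]'
```

```text
time: 10.7
eef_pos: [0.4796, 0.069, 0.0665]
tcp_rot: [0.976, 0.216, -0.0, -0.0]
contact_force: [0.5, -0.3, -0.8]
opening: 0.174
finger_force: 60.7
time: 11.2
eef_pos: [0.4798, 0.069, 0.0611]
tcp_rot: [0.976, 0.216, 0.0, 0.0]
contact_force: [-2.5, -0.1, 6.3]
opening: 0.172
finger_force: 61.3
```

The spring is engaged (6.3 N at z = 0.0611). I'll press on to the stop, raising the grip to 80 N.

```bash
python3 -m inch '[{"slide":[0,0,0],"turn":0,"grip":0.5},{"slide":[0,0,0.1],"turn":0,"grip":0.5},{"slide":[0,0,0.2],"turn":0,"grip":0.5},{"slide":[0,0,0.3],"turn":0,"grip":0.5},{"slide":[0,0,0.3],"turn":0,"grip":0.5},{"slide":[0,0,0.3],"turn":0,"grip":0.5}]' 80
```

```text
time: 11.8
eef_pos: [0.4801, 0.069, 0.06]
tcp_rot: [0.976, 0.216, -0.0, 0.0]
contact_force: [-6.7, -0.0, 15.4]
opening: 0.165
finger_force: 83.5
```

```bash
python3 -m inch '[{"slide":[0,0,0.1],"turn":0,"grip":0.5},{"slide":[0,0,0.1],"turn":0,"grip":0.5},{"slide":[0,0,0.1],"turn":0,"grip":0.5}]' 80
python3 - <<'E'
from h import *
p,d,K,D,W=pickle_cam("wrist","w8"); s=ctrl.get_state(); print(s["eef_pos"],s["contact_force"],s["time"])
T=R.from_quat(s["tcp_rot"]).as_matrix();t=s["eef_pos"]
for uv in((321,193),(321,210),(321,240),(321,268),(321,300),(290,215),(352,215)):
    z=d[uv[1],uv[0]]; n=cv2.undistortPoints(np.array([[uv]],float),K,D).ravel(); P=(W@np.r_[n*z,z,1])[:3]; print(uv,((P-t)@T).round(4),P[2].round(4))
E
```

```text
time: 12.1
eef_pos: [0.4802, 0.069, 0.0598]
tcp_rot: [0.976, 0.216, -0.001, 0.0]
contact_force: [-8.5, -0.0, 20.3]
opening: 0.164
finger_force: 84.2
[0.48022989 0.06899499 0.05987517] [-9.76475335  0.13457853 19.86431562] 12.15
(321, 193) [ 0.0235  0.0005 -0.0098] 0.0697
(321, 210) [ 0.021   0.0005 -0.0306] 0.0905
(321, 240) [ 0.0123  0.0005 -0.0458] 0.1056
(321, 268) [-0.002   0.0005 -0.045 ] 0.1049
(321, 300) [-0.0195  0.0005 -0.0444] 0.1043
(290, 215) [ 0.014  -0.0159 -0.019 ] 0.0789
(352, 215) [ 0.0141  0.0169 -0.0192] 0.0791
```

```bash
python3 -m inch '[{"slide":[-0.03,-0.01,0],"turn":0,"grip":0.5},{"slide":[-0.06,-0.03,0],"turn":0,"grip":0.5},{"slide":[-0.06,-0.03,0],"turn":0,"grip":0.5},{"slide":[-0.06,-0.03,0],"turn":0,"grip":0.5}]' 80
python3 - <<'E'
from h import *
p,d,K,D,W=pickle_cam("wrist","w9"); s=ctrl.get_state()
for v in(235,240,268,295,300):
    z=np.median(d[v-1:v+2,319:324]); n=cv2.undistortPoints(np.array([[[321,v]]],float),K,D).ravel(); print(v,(W@np.r_[n*z,z,1])[2].round(4))
c=pickle_cam("side","s9"); print(s["contact_force"])
save(cv2.resize(c[0][200:330,220:370],None,fx=4.5,fy=4.5),"s9c.png")
E
```

```text
time: 12.55
eef_pos: [0.4802, 0.069, 0.0599]
tcp_rot: [0.976, 0.216, 0.0, 0.0]
contact_force: [-7.3, -0.3, 18.0]
opening: 0.164
finger_force: 84.0
235 0.104
240 0.1036
268 0.1042
295 0.1044
300 0.1044
[-7.45666403 -0.32999829 18.65621533]
```

View pics/s9c.png

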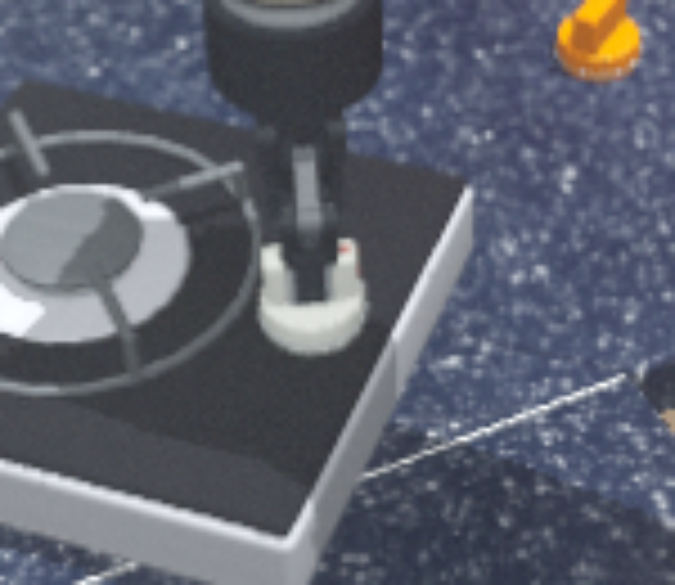

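The side crop shows the knob at (313,310), sitting level just above the panel with the fingers on its bar. Its top is at 0.104 m, the expected fully pressed height, and the push is held at 18 N, so I'm handing in.

```bash
python3 -c "
from plant import ctrl
print(ctrl.sign_off())"
```

```text
the job is handed in; nothing more can be done
None
```

The knob is on the spindle with its pointer over the flat and pressed to the stop. It is still gripped and held in at about 18 N, and I handed the job in at about 12.7 s; I saw no judging result.

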